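# Finish the spacer stack on a jolley machine's depth stop

## Robot

A 6-joint arm with a two-finger parallel gripper is mounted at the origin on the work surface. World frame = base frame: x ahead of the robot, y to its left, z up, the work surface at z = 0. Lengths are in m, angles in rad, forces in N, time in s.
With the tool pointing down it reaches from about 0.3 to 0.775 m from the base axis. Payload 14.6 kg.
Tool frame: the origin (TCP) lies midway between the tips of the shut fingers; the grasp point (between the pads) lies 19 mm behind it (arm.tcp_to_grasp is the distance from the TCP to the grasp point, in m); z points along the fingers, y is the line along which they close (so a half turn about z gives the same grasp; the last joint's range is limited). The gripper opens to 85 mm and grips with 20 to 120 N. Pads are 22 mm wide; open, the fingers measure 114 mm over their backs; the gripper's body (76 mm by 85 mm) begins 54 mm behind the grasp point. The pads swing forward as they close: fully open they stand 13 mm farther back than shut.
Start: joints at [-1.416, 0.3, 1.521, -0, 1.321, -0.067], TCP at [0.121, -0.537, 0.231] pointing down, gripper open.
Joint ranges: [-3.03, 3.03], [-0.79, 2.21], [0.23, 2.52], [-1.04, 4.18], [0, 3.07], [-2.55, 2.55]. Speed limits (rad/s): [2.22, 2.22, 2.57, 3.14, 3.14, 3.14].

## Interface

Orientations are given as a unit quaternion [x, y, z, w].
In Python, from bench import arm, optics, sign_off, models gives the robot as it stands.
- The arm moves only by the tool drive_tool, never from a script. Its argument "rows" is a list of rows, each an object with "dp": the shift along the tool's x, y, z as a fraction of full scale, a list of three; "turn": the turn, a rotation vector about the tool's x, y, z as a fraction of full scale, a list of three; "fingers": the opening, from 0 (shut) to 1 (fully open). In form: [{"dp": [tx, ty, tz], "turn": [wx, wy, wz], "fingers": fingers}, ...]. A call has 1 to 8 rows; each row shifts and turns the commanded pose from where the row before left it, along the tool's axes as they then stand; what a row does not reach is not made up. Full scale, the value 1, is 0.04 m for a shift and pi rad for a turn. A row lasts 1/10 s, in which the tool goes at most 50 mm and 8.59 degrees, less where a joint would pass 70% of its speed; a pose out of reach is approached as far as the arm can. A call with a number of a shift or a turn outside -1 to 1 is refused whole. A call with a gripper value outside its range is refused whole. The fingers move at their own pace and stop on an object; "newtons" is the grip in N (left out, the last holds). Time passes only in rows, so rows that do not move let the fingers close. It gives the time, the measured TCP pose, the force, the opening and the grip force at its end, in the units of the state.
- arm.sense(): the state, without advancing time (a new reading comes with each control period).
- optics.snapshot(name): name is "scene" or "top" or "wrist"; returns (picture, depth): 480x640x3 uint8, blue, green, red; 480x640 float32, m along the optical axis (not along the pixel's ray), 0 where there is no reading.
- optics.camera_info(name): a dict with "intrinsics" (3x3 intrinsics, pixels), "T" (4x4, takes a point from camera to world coordinates). Camera axes: x right, y down, z forward; pixel columns grow to the right and rows downward; lengths in m; the calibration is good to about 2 mm. A picture is of the moment at which its call begins: read the wrist's pose just before it. camera_info takes no time and is no camera call; for the wrist camera it gives the pose at the moment of the call.
- sign_off(): hands the job in; it is judged then, once.
Trained networks look in the newest picture that a camera, given by its name, has taken for a name from the list of things; names that differ only in an ending like _2 or _b are one class to them, and where a whole thing is asked for, a point or a joint stands for the part that bears it (a point fixed in the world has none). Each returns a list of dicts, best first, with "p" (0 to 1); they miss things now and then, are a little off and sometimes report something else, mostly with a low value. They report only what shows in the picture. A call takes as long as a camera call. They do not tell look-alikes from the thing itself.
- models.spot_in(camera, thing): "extent" ([left, top, right, bottom] in pixels, round what is visible of it).
- models.trace(camera, thing): "region" (480x640 bool, what is visible of it) and "extent" ([left, top, right, bottom] in pixels, round what is visible of it).
The state is a dict: "clock": time; "joints": joint angles; "dq": joint speeds; "joint_torque": joint torques, N m; "eef_pos": TCP position; "tool_rot": TCP orientation; "contact_force": force on the tool from outside, world axes, zero at the start; "wrist_torque": the same for the moment, N m; "finger_gap": opening from 0.0 (shut) to 1.0 (fully open); "grasp_force": force on a finger pad.
Only numpy, scipy, OpenCV 4.12 (cv2) and the standard library are available. Lean on these libraries where they do the work, as an engineer would, in place of code of your own. Each camera call takes 0.05 s, during which the arm holds its last target. There are 200 camera calls.

## Task

On the pottery bench, finish the stack on the depth-stop spindle: the widest steel spacer is already on, so thread on the middle one and then the smallest, each lying flat on the one below. Then push the swinging keeper by its upright pin all the way round to its stop, across the end of the spindle. Leave everything else on the bench where it is.

Things in the scene. Friction and masses are not known exactly. Their poses are not given: they have to be found in the camera images.
- stand: The fixed fixture: grey base plate 20 mm thick, 104 mm along its x and 172 mm along its y (from y = -120 to +52 mm), bolted to the bench. Origin: on the bench, under the spindle; z up. The spindle (14 mm diameter, steel, upright) stands at x = y = 0; the keeper's pivot post (18 mm diameter, 70 mm tall) stands at x = 0, y = -85 mm.
- spindle_foot (a point): Foot of the spindle, on its axis at the plate's top face, 20 mm above the bench; axes as the stand's.
- spindle_tip (a point): Top end of the spindle, on its axis, 66 mm above the plate; the last 6 mm taper to 6 mm diameter. The three spacers make a stack 54 mm high, so 12 mm of spindle stay bare above it.
- spacer_wide: Plain steel ring spacer, upright bore 18 mm through, height 18 mm, outer diameter 58 mm, about 330 g (20 % either way). Origin: centre of its underside; z is the bore axis. Already on the spindle, lying on the plate; stays there.
- wide_centre (a point): Centre of the wide spacer, 9 mm above its underside.
- spacer_middle: Plain steel ring spacer, upright bore 18 mm through, height 18 mm, outer diameter 46 mm, about 200 g (20 % either way). Origin: centre of its underside; z is the bore axis. Starts lying flat on the bench, to the left of the fixture.
- middle_centre (a point): Centre of the middle spacer, 9 mm above its underside.
- spacer_small: Plain steel ring spacer, upright bore 18 mm through, height 18 mm, outer diameter 34 mm, about 90 g (20 % either way). Origin: centre of its underside; z is the bore axis. Starts lying flat on the bench, to the left of the fixture. Which of the two loose spacers lies nearer the robot changes.
- small_centre (a point): Centre of the small spacer, 9 mm above its underside.
- keeper_pivot (a point): On the keeper's vertical pivot axis, at the height of the arm's upper face, 100 mm above the bench; axes as the stand's. The hub around it is 26 mm in diameter, its top 104 mm above the bench.
- keeper_pin (a point): On the axis of the keeper's upright pin, 15 mm above the arm's upper face. The pin is 12 mm in diameter, stands from 100 to 130 mm above the bench, 60 mm from the pivot. The keeper arm is a flat dark bar 18 mm wide and 10 mm thick, underside 90 mm above the bench (4 mm over the spindle tip), reaching 95 mm from the pivot.
- keeper (a joint): Angle of the keeper (rad): 0 is closed, against its stop, the arm pointing along the stand's +y over the spindle's end; positive is counter-clockwise seen from above, so the open arm points to the stand's -x side at 1.57; range 0 to 1.9, starts 1.0 to 1.6. It swings level, stays where it is left and needs about 1 N at the pin; push the pin clockwise seen from above to close.
- mug: Bystander: glazed mug, 84 mm wide, 110 mm tall, handle at its +y; origin at the centre of its underside. Leave.
- glaze_jar: Bystander: closed jar, 64 mm wide, 90 mm tall; origin at the centre of its underside. Leave.
- knife: Bystander: potter's knife lying flat, 190 mm long along its x, 14 mm thick; origin under its middle. Leave.
- rib: Bystander: flat wooden rib 125 by 50 by 7 mm; origin on its underside. Leave.
- brush: Bystander: brush lying along its x, 190 mm long; origin on its underside. Leave.
- bowl: Bystander: open bowl, 130 mm wide, 55 mm tall; origin at the centre of its underside. Leave.
- scraper: Bystander: flat steel scraper 90 by 55 by 4 mm; origin at the centre of its underside. Leave.
There are look-alikes about, which are no part of the job. What is shaped like the stand but green or yellow is not meant.

How it is judged:
On the way, in this order (a step that is already met when the one before it is completed fails the run):
1. the middle spacer lies flat on the wide one, on the spindle, released (horizontal distance between middle_centre and spindle_foot below 0.005 m and z of middle_centre in the frame of spindle_foot between 0.024 and 0.03 m and angle between the z axis of spacer_middle and the z axis of stand, either way round below 0.08 rad and contact force between spacer_middle and the fingers below 0.05 N and linear speed of spacer_middle below 0.02 m/s), for 0.2 s.
2. the small spacer lies flat on the middle one, on the spindle, released (horizontal distance between each of middle_centre, small_centre and spindle_foot below 0.005 m and z of middle_centre in the frame of spindle_foot between 0.024 and 0.03 m and angle between the z axis of each of spacer_middle, spacer_small and the z axis of stand, either way round below 0.08 rad and z of small_centre in the frame of spindle_foot between 0.042 and 0.048 m and contact force between spacer_small and the fingers below 0.05 N and linear speed of spacer_small below 0.02 m/s), for 0.2 s.
3. the keeper is swung across the spindle's end, against its stop (horizontal distance between small_centre and spindle_foot below 0.005 m and z of small_centre in the frame of spindle_foot between 0.042 and 0.048 m and angle between the z axis of spacer_small and the z axis of stand, either way round below 0.08 rad and value of joint keeper below 0.12 rad), for 0.2 s.
At the end, for the whole second after the job is handed in: Wide, middle and small spacer lie on the spindle in this order from the plate up: centres within 5 mm of its axis and 3 mm of their heights (9, 27, 45 mm above the plate), level to 0.08 rad, at rest. The keeper is within 0.12 rad of closed. No bystander moved over 40 mm (all of step 3 and horizontal distance between each of wide_centre, middle_centre and spindle_foot below 0.005 m and z of wide_centre in the frame of spindle_foot between 0.006 and 0.012 m and angle between the z axis of each of spacer_wide, spacer_middle and the z axis of stand, either way round below 0.08 rad and z of middle_centre in the frame of spindle_foot between 0.024 and 0.03 m and linear speed of each of spacer_wide, spacer_middle, spacer_small below 0.02 m/s); the robot touches nothing.
It fails at once if a bystander was moved by more than 40 mm (distance of any of mug, glaze_jar, knife, rib, brush, bowl, scraper from where it was at the start of the episode above 0.04 m).
It also fails if it takes over 61 s, if anything falls off the work surface, if the arm or the gripper's body presses on something with over 40 N, if the wrist force passes 120 N, or if a joint passes its speed limit or range.

## Working session

There is one attempt and no reset: what is moved stays moved. The work goes in short steps, Python scripts to look and compute and a tool call to move; the robot and the scene stay as the last step left them, time stands still between calls to the robot, and variables do not carry over. Pictures are saved under pics/ and viewed, at most 10 in all, crops included, and the job is handed in when it is done.

Besides the shell and the picture viewer there is one more tool, called after "Call:" by a JSON object that holds its "op" and its "data", one argument or row to a line. drive_tool: Moves the arm, as the interface text tells. Its arguments: {"type":"object","properties":{"rows":{"type":"array","items":{"type":"object","properties":{"dp":{"type":"array","items":{"type":"number"}},"turn":{"type":"array","items":{"type":"number"}},"fingers":{"type":"number"}}}},"newtons":{"type":"number"}},"required":["rows"]}

```bash
mkdir -p pics; cat > h.py <<'E'
import numpy as np, cv2
from bench import arm, optics, sign_off, models
def cloud(cam):
    img,d=optics.snapshot(cam); ci=optics.camera_info(cam); K=np.array(ci["intrinsics"]);T=np.array(ci["T"])
    v,u=np.mgrid[0:480,0:640]
    P=np.stack([(u-K[0,2])/K[0,0]*d,(v-K[1,2])/K[1,1]*d,d],-1)@T[:3,:3].T+T[:3,3]
    P[d==0]=np.nan
    return img,P
E
python3 - <<'E'
from h import *
s=arm.sense();print(s["clock"],s["eef_pos"],s["tool_rot"],arm.tcp_to_grasp)
for c in ["scene","top"]:
    img,P=cloud(c); cv2.imwrite(f"pics/{c}0.png",img); print(c,np.round(optics.camera_info(c)["T"],3).tolist())
    for t in ["stand","spacer_wide","spacer_middle","spacer_small","keeper"]:
        for r in models.trace(c,t)[:3]:
            m=r["region"]; q=P[m]; q=q[~np.isnan(q[:,0])]
            zt=np.percentile(q[:,2],95); top=q[abs(q[:,2]-zt)<.004]
            print(c,t,round(r["p"],2),np.round(r["extent"]),"ztop",round(zt,3),np.round((top.min(0)+top.max(0))/2,3),np.round(top.max(0)-top.min(0),3))
E
```

```text
0.0 [ 0.12094382 -0.53629621  0.23070543] [ 9.93855928e-01  1.10679872e-01 -3.88862151e-05 -5.98758674e-04] 0.0187
scene [[-0.621, 0.594, -0.512, 1.134], [0.784, 0.458, -0.42, 0.53], [-0.015, -0.662, -0.749, 1.054], [0.0, 0.0, 0.0, 1.0]]
scene stand 0.82 [199. 260. 256. 341.] ztop 0.1 [ 0.719 -0.124  0.1  ] [0.065 0.098 0.008]
scene stand 0.69 [247. 197. 310. 272.] ztop 0.1 [ 0.47  -0.172  0.1  ] [0.081 0.086 0.008]
scene stand 0.63 [274. 110. 328. 169.] ztop 0.099 [ 0.186 -0.368  0.099] [0.043 0.104 0.008]
scene spacer_wide 0.58 [271. 235. 298. 259.] ztop 0.039 [ 0.525 -0.119  0.038] [0.057 0.054 0.007]
scene spacer_middle 0.7 [381. 288. 401. 306.] ztop 0.019 [0.473 0.173 0.019] [0.044 0.044 0.008]
scene spacer_middle 0.42 [400. 349. 490. 383.] ztop 0.02 [0.562 0.376 0.02 ] [0.162 0.135 0.008]
scene spacer_small 0.67 [356. 318. 369. 334.] ztop 0.018 [0.588 0.171 0.017] [0.032 0.032 0.006]
scene spacer_small 0.52 [245. 192. 310. 273.] ztop 0.1 [ 0.47  -0.172  0.1  ] [0.081 0.086 0.008]
scene keeper 0.75 [261. 194. 302. 212.] ztop 0.113 [ 0.457 -0.156  0.113] [0.008 0.008 0.008]
scene
[... 618 characters left out ...]
 0.091 [0.702 0.28  0.091] [0.053 0.052 0.007]
top spacer_wide 0.59 [372. 202. 396. 232.] ztop 0.04 [ 0.521 -0.12   0.038] [0.054 0.056 0.005]
top spacer_middle 0.54 [248. 234. 273. 251.] ztop 0.02 [0.469 0.172 0.019] [0.043 0.043 0.006]
top spacer_small 0.54 [257. 189. 270. 199.] ztop 0.019 [0.583 0.17  0.018] [0.03  0.031 0.005]
top spacer_small 0.42 [199. 126. 233. 161.] ztop 0.091 [0.702 0.282 0.091] [0.053 0.055 0.007]
top keeper 0.76 [393. 218. 434. 260.] ztop 0.125 [ 0.45  -0.159  0.126] [0.01  0.011 0.006]
top keeper 0.75 [367. 114. 415. 144.] ztop 0.123 [ 0.726 -0.108  0.123] [0.012 0.01  0.007]
top keeper 0.68 [180. 366. 222. 396.] ztop 0.125 [0.178 0.3   0.125] [0.01  0.009 0.007]
```

View pics/top0.png

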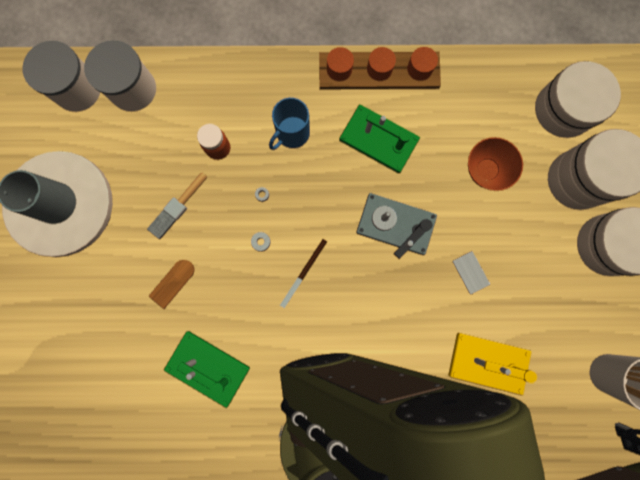

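View pics/scene0.png

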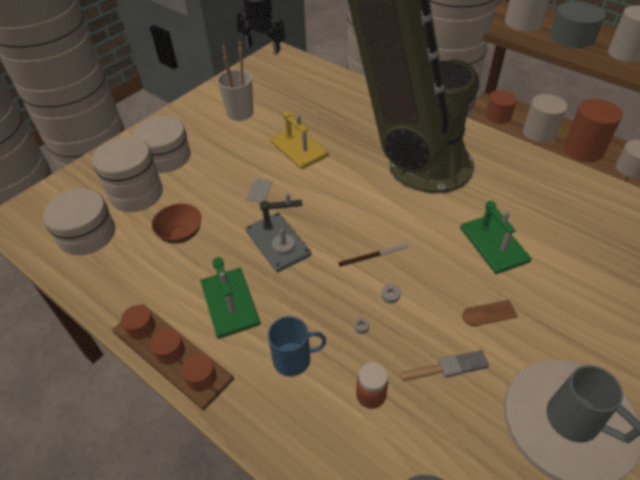

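The top picture shows the grey stand at about (397,222). The wide ring is at (384,217), and the keeper runs from its hub at (425,224) to about (398,255). The middle spacer is at (261,241) and the small one at (262,194). Green and yellow look-alikes stay out. Next I measure the stand's geometry and start moving.

```bash
python3 - <<'E'
from h import *
for c in ["scene","top"]:
    img,P=cloud(c)
    ok=(abs(P[...,0]-.5)<.12)&(abs(P[...,1]+.15)<.13)
    g=lambda lo,hi:P[ok&(P[...,2]>lo)&(P[...,2]<hi)]
    for n,lo,hi in [("plate",.015,.025),("ring",.034,.043),("spindle",.075,.087),("arm",.094,.103),("hub",.1025,.108),("pin",.112,.135)]:
        q=g(lo,hi)
        if len(q)<3: print(n,len(q)); continue
        r=cv2.minAreaRect(q[:,:2].astype(np.float32)*1000)
        ce,rad=cv2.minEnclosingCircle(q[:,:2].astype(np.float32)*1000)
        print(c,n,len(q),"med",np.round(np.median(q,0),3),"rect",np.round(r[0]),np.round(r[1]),round(r[2],1),"circ",np.round(ce),round(rad,1))
E
```

```text
scene plate 1352 med [ 0.52  -0.158  0.018] rect [ 515. -151.] [174. 104.] 71.4 circ [ 515. -151.] 97.2
scene ring 218 med [ 0.527 -0.118  0.036] rect [ 509. -145.] [113.  57.] 57.8 circ [ 514. -150.] 59.0
scene spindle 40 med [ 0.523 -0.122  0.081] rect [ 505. -155.] [95. 30.] 72.7 circ [ 516. -158.] 47.5
scene arm 242 med [ 0.473 -0.175  0.098] rect [ 470. -170.] [ 31. 107.] 44.7 circ [ 468. -172.] 53.5
scene hub 31 med [ 0.493 -0.195  0.103] rect [ 477. -183.] [25. 73.] 53.2 circ [ 477. -183.] 36.8
scene pin 33 med [ 0.456 -0.157  0.123] rect [ 455. -159.] [15. 11.] 40.5 circ [ 455. -159.] 7.7
top plate 2165 med [ 0.509 -0.155  0.019] rect [ 510. -153.] [171. 104.] 71.5 circ [ 511. -152.] 97.4
top ring 387 med [ 0.52  -0.118  0.037] rect [ 507. -137.] [99. 57.] 50.9 circ [ 513. -143.] 52.4
top spindle 30 med [ 0.52  -0.119  0.082] rect [ 520. -120.] [13. 12.] 53.4 circ [ 521. -120.] 6.8
top arm 338 med [ 0.465 -0.174  0.099] rect [ 464. -172.] [ 24. 108.] 44.8 circ [ 466. -170.] 53.8
top hub 65 med [ 0.493 -0.2    0.103] rect [ 477. -180.] [24. 77.] 38.8 circ [ 475. -183.] 38.5
top pin 34 med [ 0.45  -0.158  0.127] rect [ 450. -159.] [10. 10.] 88.2 circ [ 450. -159.] 5.7
```

Call:
{"op": "drive_tool", "data": {
  "rows": [
    {"dp":[0.6,-0.8,0],"turn":[0,0,0.0353],"fingers":1},
    {"dp":[0.7,-0.8,0],"turn":[0,0,0.0353],"fingers":1},
    {"dp":[0.8,-0.8,0],"turn":[0,0,0],"fingers":1},
    {"dp":[0.8,-0.8,0],"turn":[0,0,0],"fingers":1},
    {"dp":[0.8,-0.8,0],"turn":[0,0,0],"fingers":1},
    {"dp":[0.8,-0.8,0],"turn":[0,0,0],"fingers":1},
    {"dp":[0.8,-0.8,0],"turn":[0,0,0],"fingers":1},
    {"dp":[0.8,-0.8,0],"turn":[0,0,0],"fingers":1}
  ]
}}

```text
clock: 1.5
eef_pos: [0.3547, -0.2716, 0.2316]
tool_rot: [1.0, -0.0, 0.0, 0.0]
contact_force: [0.1, -0.8, 0.0]
finger_gap: 1.002
grasp_force: 0.0
```

```bash
python3 - <<'E'
from h import *
s=arm.sense();T=np.array(optics.camera_info("wrist")["T"]);print(s["clock"],s["eef_pos"],np.round(T,3),np.round(optics.camera_info("wrist")["intrinsics"]))
E
```

```text
1.5 [ 0.35467455 -0.27163434  0.23158087] [[-0.001 -0.952 -0.307  0.432]
 [-1.     0.     0.001 -0.273]
 [-0.001  0.307 -0.952  0.374]
 [ 0.     0.     0.     1.   ]] [[404.   0. 317.]
 [  0. 404. 234.]
 [  0.   0.   1.]]
```

Call:
{"op": "drive_tool", "data": {
  "rows": [
    {"dp":[0.7,-1,0],"turn":[0,0,0],"fingers":1},
    {"dp":[0.7,-1,0],"turn":[0,0,0],"fingers":1},
    {"dp":[0.7,-1,0],"turn":[0,0,0],"fingers":1},
    {"dp":[0.7,-0.8,0],"turn":[0,0,0],"fingers":1},
    {"dp":[0,0,0],"turn":[0,0,0],"fingers":1},
    {"dp":[0,0,0],"turn":[0,0,0],"fingers":1}
  ]
}}

```text
clock: 2.1
eef_pos: [0.4658, -0.1206, 0.2311]
tool_rot: [1.0, 0.001, -0.0, -0.0]
contact_force: [0.2, -1.0, 0.1]
finger_gap: 0.997
grasp_force: 0.0
```

```bash
cat >> h.py <<'E'
def circ(q):  # algebraic circle fit (mm)
    A=np.c_[2*q[:,:2],np.ones(len(q))]; s=np.linalg.lstsq(A,(q[:,:2]**2).sum(1),rcond=None)[0]
    return s[:2],np.sqrt(s[2]+s[0]**2+s[1]**2)
def near(P,xy,r,lo,hi):
    return P[(np.hypot(P[...,0]-xy[0],P[...,1]-xy[1])<r)&(P[...,2]>lo)&(P[...,2]<hi)]
def disc(q,name):
    h=cv2.convexHull(q[:,:2].astype(np.float32)*1000)[:,0]
    c,r=circ(h); print(name,len(q),"z",np.round(np.median(q[:,2]),4),"hull circle",np.round(c,1),round(r,1),"mean",np.round(q[:,:2].mean(0)*1000,1))
E
python3 - <<'E'
from h import *
img,P=cloud("wrist"); cv2.imwrite("pics/w1.png",img); print(arm.sense()["eef_pos"])
disc(near(P,(.521,-.12),.02,.08,.09),"tip")
disc(near(P,(.521,-.12),.04,.034,.042),"wide")
disc(near(P,(.494,-.2),.017,.1025,.108),"hub")
disc(near(P,(.452,-.159),.02,.127,.135),"pin")
E
```

```text
[ 0.46540316 -0.12130005  0.23117753]
tip 267 z 0.083 hull circle [ 520.8 -123. ] 6.6 mean [ 521.1 -122.9]
wide 3593 z 0.0374 hull circle [ 520.8 -122.9] 28.6 mean [ 521.7 -122.9]
hub 1013 z 0.1034 hull circle [ 493.7 -203.5] 12.9 mean [ 494.1 -203.3]
pin 245 z 0.1291 hull circle [ 451.1 -161.6] 5.7 mean [ 451.3 -161.5]
```

View pics/w1.png

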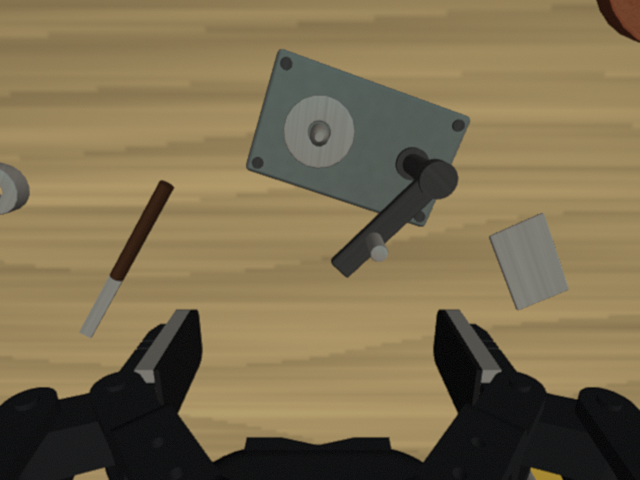

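The wrist picture shows the grey stand. The spindle is at (319,131), the hub at (438,179) and the pin at (378,248), which matches the measured positions. Next stop is the middle spacer.

Call:
{"op": "drive_tool", "data": {
  "rows": [
    {"dp":[-0.16,-0.91,0],"turn":[0,0,0],"fingers":1},
    {"dp":[-0.16,-0.91,0],"turn":[0,0,0],"fingers":1},
    {"dp":[-0.16,-0.91,0],"turn":[0,0,0],"fingers":1},
    {"dp":[-0.16,-0.91,0],"turn":[0,0,0],"fingers":1},
    {"dp":[-0.16,-0.91,0],"turn":[0,0,0],"fingers":1},
    {"dp":[-0.16,-0.91,0],"turn":[0,0,0],"fingers":1},
    {"dp":[-0.16,-0.91,0],"turn":[0,0,0],"fingers":1},
    {"dp":[-0.16,-0.91,0],"turn":[0,0,0],"fingers":1}
  ]
}}

```text
clock: 2.95
eef_pos: [0.4141, 0.1702, 0.2315]
tool_rot: [1.0, -0.001, 0.0, -0.0]
contact_force: [1.0, 1.1, -0.3]
finger_gap: 1.0
grasp_force: 0.0
```

Call:
{"op": "drive_tool", "data": {
  "rows": [
    {"dp":[0,0,0],"turn":[0,0,0],"fingers":1},
    {"dp":[0,0,0],"turn":[0,0,0],"fingers":1}
  ]
}}

```text
clock: 3.15
eef_pos: [0.4144, 0.1694, 0.2313]
tool_rot: [1.0, 0.0, 0.0, 0.0]
contact_force: [-0.2, -0.7, -0.5]
finger_gap: 0.998
grasp_force: 0.0
```

```bash
python3 - <<'E'
from h import *
img,P=cloud("wrist"); cv2.imwrite("pics/w2.png",img); s=arm.sense(); print(s["eef_pos"],s["tool_rot"])
disc(near(P,(.471,.172),.035,.014,.024),"middle")
disc(near(P,(.585,.17),.03,.014,.024),"small")
E
```

```text
[0.41459502 0.1689678  0.23133707] [ 9.99999862e-01 -5.14228691e-04  5.50318715e-05  9.07431033e-05]
middle 1907 z 0.0173 hull circle [469.3 170.6] 22.6 mean [469.7 170.6]
small 61 z 0.0164 hull circle [582.6 168.6] 15.2 mean [568.6 168.4]
```

Call:
{"op": "drive_tool", "data": {
  "rows": [
    {"dp":[0.69,-0.04,0.5],"turn":[0,0,0],"fingers":1},
    {"dp":[0.69,0,1],"turn":[0,0,0],"fingers":1},
    {"dp":[0,0,1],"turn":[0,0,0],"fingers":1},
    {"dp":[0,0,1],"turn":[0,0,0],"fingers":1},
    {"dp":[0,0,1],"turn":[0,0,0],"fingers":1},
    {"dp":[0,0,0.75],"turn":[0,0,0],"fingers":1},
    {"dp":[0,0,0.5],"turn":[0,0,0],"fingers":1},
    {"dp":[0,0,0],"turn":[0,0,0],"fingers":1}
  ]
}}

```text
clock: 4.0
eef_pos: [0.4687, 0.1697, -0.0009]
tool_rot: [1.0, -0.001, -0.002, 0.001]
contact_force: [1.1, 0.8, 1.7]
finger_gap: 1.001
grasp_force: 0.0
```

Call:
{"op": "drive_tool", "data": {
  "rows": [
    {"dp":[0,0,0],"turn":[0,0,0],"fingers":0.4},
    {"dp":[0,0,0],"turn":[0,0,0],"fingers":0.4},
    {"dp":[0,0,0],"turn":[0,0,0],"fingers":0.4},
    {"dp":[0,0,0],"turn":[0,0,0],"fingers":0.4},
    {"dp":[0,0,0],"turn":[0,0,0],"fingers":0.4}
  ],
  "newtons": 60
}}

```text
clock: 4.5
eef_pos: [0.4705, 0.1716, 0.003]
tool_rot: [1.0, 0.0, 0.001, -0.0]
contact_force: [-2.7, -4.0, 13.4]
finger_gap: 0.505
grasp_force: 60.1
```

Call:
{"op": "drive_tool", "data": {
  "rows": [
    {"dp":[0,0,-0.3],"turn":[0,0,0],"fingers":0.4},
    {"dp":[0,0,-0.7],"turn":[0,0,0],"fingers":0.4},
    {"dp":[0,0,-1],"turn":[0,0,0],"fingers":0.4},
    {"dp":[0,0,-1],"turn":[0,0,0],"fingers":0.4},
    {"dp":[0.2,0.8,-0.8],"turn":[0,0,0],"fingers":0.4},
    {"dp":[0.2,0.8,0],"turn":[0,0,0],"fingers":0.4},
    {"dp":[0.2,0.8,0],"turn":[0,0,0],"fingers":0.4},
    {"dp":[0.2,0.8,0],"turn":[0,0,0],"fingers":0.4}
  ]
}}

```text
clock: 5.3
eef_pos: [0.5017, 0.0425, 0.1547]
tool_rot: [1.0, 0.0, 0.001, -0.0]
contact_force: [0.6, 0.8, -2.3]
finger_gap: 0.507
grasp_force: 62.4
```

Call:
{"op": "drive_tool", "data": {
  "rows": [
    {"dp":[0.2,0.8,0],"turn":[0,0,0],"fingers":0.4},
    {"dp":[0.2,0.8,0],"turn":[0,0,0],"fingers":0.4},
    {"dp":[0.1,0.8,0],"turn":[0,0,0],"fingers":0.4},
    {"dp":[0,0.8,0],"turn":[0,0,0],"fingers":0.4},
    {"dp":[0,0.7,0],"turn":[0,0,0],"fingers":0.4},
    {"dp":[0,0.27,0],"turn":[0,0,0],"fingers":0.4},
    {"dp":[0,0,0],"turn":[0,0,0],"fingers":0.4},
    {"dp":[0,0,0],"turn":[0,0,0],"fingers":0.4}
  ]
}}

```text
clock: 6.1
eef_pos: [0.5216, -0.1223, 0.1536]
tool_rot: [1.0, 0.0, 0.0, -0.0]
contact_force: [-0.3, 0.3, -2.2]
finger_gap: 0.504
grasp_force: 62.3
```

```bash
python3 - <<'E'
from h import *
img,P=cloud("wrist"); cv2.imwrite("pics/w3.png",img); s=arm.sense(); print(s["clock"],s["eef_pos"],s["tool_rot"],s["finger_gap"])
x,y,z=s["eef_pos"]
q=near(P,(x,y),.035,z-.01,z+.05); print(np.histogram(q[:,2],10))
disc(near(P,(x,y),.026,z+.010,z+.022),"held")
E
```

```text
6.15 [ 0.52164359 -0.12204278  0.1535542 ] [ 9.99999909e-01  4.07623627e-04  6.80650286e-05 -1.03579106e-04] 0.5038086103750051
(array([ 534, 1032, 1480, 9774,  817,  915,  999, 1486,  776, 1073]), array([0.14963132, 0.15502278, 0.16041424, 0.1658057 , 0.17119717,
       0.17658863, 0.18198009, 0.18737155, 0.19276301, 0.19815447,
       0.20354593]))
held 10311 z 0.1677 hull circle [ 521.1 -122. ] 24.1 mean [ 522.5 -122.8]
```

View pics/w3.png

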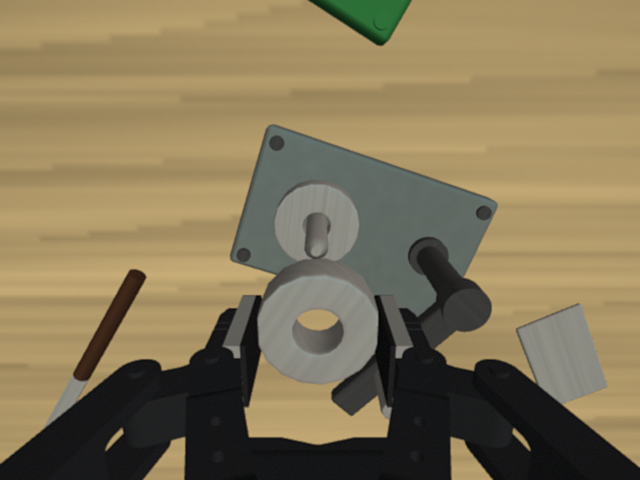

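The spacer is held flat with its bore at (318,331), and the spindle tip is just ahead at (317,248). I'll refine the bore and tip positions in this same view.

```bash
cat >> h.py <<'E'
def held(P,xy,zt,R):
    m=(abs(P[...,2]-zt)<.003)&(np.hypot(P[...,0]-xy[0],P[...,1]-xy[1])<R+.002)
    q=P[m]; a=np.c_[q[:,:2]-q[:,:2].mean(0),np.ones(len(q))]
    print("tilt",np.round(np.linalg.lstsq(a,q[:,2],rcond=None)[0][:2],3))
    cs,_=cv2.findContours(m.astype(np.uint8),cv2.RETR_CCOMP,cv2.CHAIN_APPROX_NONE)
    for c in cs:
        if len(c)<25: continue
        p=P[c[:,0,1],c[:,0,0]]; p=p[~np.isnan(p[:,0])]
        g=p
        r=np.hypot(*(p[:,:2]-xy).T)
        if np.median(r)>.013: g=p[abs(p[:,1]-xy[1])<R*.75]
        if len(g)<8: continue
        ce,ra=circ(g*1000); print(len(g),"circle",np.round(ce,1),round(ra,1))
E
python3 - <<'E'
from h import *
img,P=cloud("wrist"); x,y,z=arm.sense()["eef_pos"]; print(x,y,z)
held(P,np.array([x,y]),.1677,.023)
disc(near(P,(.521,-.122),.02,.08,.09),"tip")
disc(near(P,(.521,-.123),.04,.034,.042),"wide")
E
```

```text
0.5216992157123648 -0.12196142970139708 0.1535099815628902
tilt [-0.007  0.002]
212 circle [ 520.9 -122.9] 22.4
138 circle [ 520.8 -122.9] 9.1
tip 388 z 0.0828 hull circle [ 521.8 -122. ] 6.5 mean [ 522.5 -122.1]
wide 4370 z 0.0373 hull circle [ 521.4 -122.1] 28.6 mean [ 525.5 -122.1]
```

Call:
{"op": "drive_tool", "data": {
  "rows": [
    {"dp":[0.015,-0.02,0.8],"turn":[0,0,0],"fingers":0.4},
    {"dp":[0,0,0.6],"turn":[0,0,0],"fingers":0.4},
    {"dp":[0,0,0.2],"turn":[0,0,0],"fingers":0.4},
    {"dp":[0,0,0.2],"turn":[0,0,0],"fingers":0.4},
    {"dp":[0,0,0.2],"turn":[0,0,0],"fingers":0.4},
    {"dp":[0,0,0],"turn":[0,0,0],"fingers":0.4}
  ]
}}

```text
clock: 6.8
eef_pos: [0.5222, -0.1221, 0.073]
tool_rot: [1.0, 0.0, -0.0, -0.0]
contact_force: [-0.4, -0.5, -3.1]
finger_gap: 0.503
grasp_force: 62.3
```

Call:
{"op": "drive_tool", "data": {
  "rows": [
    {"dp":[0,0,0.25],"turn":[0,0,0],"fingers":0.4},
    {"dp":[0,0,0.2],"turn":[0,0,0],"fingers":0.4},
    {"dp":[0,0,0.2],"turn":[0,0,0],"fingers":0.4},
    {"dp":[0,0,0.1],"turn":[0,0,0],"fingers":0.4},
    {"dp":[0,0,0],"turn":[0,0,0],"fingers":0.4}
  ]
}}

```text
clock: 7.3
eef_pos: [0.5219, -0.1223, 0.0426]
tool_rot: [1.0, -0.0, -0.001, -0.0]
contact_force: [-0.7, -0.5, -1.8]
finger_gap: 0.508
grasp_force: 62.4
```

Call:
{"op": "drive_tool", "data": {
  "rows": [
    {"dp":[0,0,0.02],"turn":[0,0,0],"fingers":0.4},
    {"dp":[0,0,0],"turn":[0,0,0],"fingers":0.72},
    {"dp":[0,0,0],"turn":[0,0,0],"fingers":0.72},
    {"dp":[0,0,0],"turn":[0,0,0],"fingers":0.72},
    {"dp":[0,0,0],"turn":[0,0,0],"fingers":0.72}
  ]
}}

```text
clock: 7.8
eef_pos: [0.5224, -0.1224, 0.0427]
tool_rot: [1.0, -0.0, 0.0, 0.0]
contact_force: [0.1, 0.2, 0.0]
finger_gap: 0.721
grasp_force: 0.0
```

Call:
{"op": "drive_tool", "data": {
  "rows": [
    {"dp":[0,0,-0.5],"turn":[0,0,0],"fingers":0.72},
    {"dp":[0,0,-1],"turn":[0,0,0],"fingers":0.72},
    {"dp":[0,0,-1],"turn":[0,0,0],"fingers":0.72},
    {"dp":[0,0,-1],"turn":[0,0,0],"fingers":1},
    {"dp":[-0.5,0,-1],"turn":[0,0,0],"fingers":1},
    {"dp":[-0.9,0,0],"turn":[0,0,0],"fingers":1},
    {"dp":[0,0,0],"turn":[0,0,0],"fingers":1},
    {"dp":[0,0,0],"turn":[0,0,0],"fingers":1}
  ]
}}

```text
clock: 8.6
eef_pos: [0.4662, -0.1224, 0.2229]
tool_rot: [1.0, -0.0, 0.001, 0.0]
contact_force: [0.6, 0.8, 1.0]
finger_gap: 0.998
grasp_force: 0.0
```

```bash
python3 - <<'E'
from h import *
img,P=cloud("wrist"); print(arm.sense()["eef_pos"])
disc(near(P,(.521,-.123),.02,.08,.09),"tip")
disc(near(P,(.521,-.123),.04,.051,.06),"middle")
disc(near(P,(.451,-.161),.02,.127,.135),"pin")
E
```

```text
[ 0.46659951 -0.12238439  0.22260917]
tip 267 z 0.0829 hull circle [ 521.7 -122. ] 6.5 mean [ 521.7 -122.1]
middle 2488 z 0.0549 hull circle [ 521.2 -123.1] 22.6 mean [ 521.9 -123.1]
pin 249 z 0.1289 hull circle [ 451.8 -160.9] 5.6 mean [ 452.1 -160.8]
```

Middle spacer is seated (top at 55 mm, about 1 mm off axis). On to the small one, checking the mug's clearance first.

Call:
{"op": "drive_tool", "data": {
  "rows": [
    {"dp":[0.19,-0.91,0],"turn":[0,0,0],"fingers":1},
    {"dp":[0.19,-0.91,0],"turn":[0,0,0],"fingers":1},
    {"dp":[0.19,-0.91,0],"turn":[0,0,0],"fingers":1},
    {"dp":[0.19,-0.91,0],"turn":[0,0,0],"fingers":1},
    {"dp":[0.19,-0.91,0],"turn":[0,0,0],"fingers":1},
    {"dp":[0.19,-0.91,0],"turn":[0,0,0],"fingers":1},
    {"dp":[0.19,-0.91,0],"turn":[0,0,0],"fingers":1},
    {"dp":[0.19,-0.91,0],"turn":[0,0,0],"fingers":1}
  ]
}}

```text
clock: 9.45
eef_pos: [0.5277, 0.1709, 0.2218]
tool_rot: [1.0, 0.0, -0.0, 0.0]
contact_force: [0.3, -0.2, 0.6]
finger_gap: 1.002
grasp_force: 0.0
```

Call:
{"op": "drive_tool", "data": {
  "rows": [
    {"dp":[0,0,0],"turn":[0,0,0],"fingers":1},
    {"dp":[0,0,0],"turn":[0,0,0],"fingers":1}
  ]
}}

```text
clock: 9.65
eef_pos: [0.5273, 0.1695, 0.2215]
tool_rot: [1.0, 0.001, -0.001, 0.0]
contact_force: [-0.0, 0.3, 0.4]
finger_gap: 0.997
grasp_force: 0.0
```

```bash
python3 - <<'E'
from h import *
img,P=cloud("wrist"); s=arm.sense(); print(s["eef_pos"])
disc(near(P,(.583,.169),.03,.014,.024),"small")
x,y,z=s["eef_pos"]
for c in ["wrist","scene","top"]:
    img,P=cloud(c)
    for lo in (.03,.08):
        m=(P[...,2]>lo)&(P[...,2]<.125)&(P[...,0]>.6)&(P[...,0]<.85)&(abs(P[...,1]-.17)<.14)
        q=P[m]; print(c,lo,len(q), "" if len(q)<5 else (np.round(q.min(0),3),np.round(q.max(0),3), "minx pt",np.round(q[q[:,0].argmin()],3)))
E
```

```text
[0.52720828 0.16874866 0.22178032]
small 938 z 0.0175 hull circle [584.  168.2] 16.6 mean [584.3 168.2]
wrist 0.03 257 (array([0.671, 0.263, 0.03 ]), array([0.677, 0.296, 0.055]), 'minx pt', array([0.671, 0.279, 0.041]))
wrist 0.08 0 
scene 0.03 2738 (array([0.678, 0.054, 0.03 ]), array([0.788, 0.31 , 0.113]), 'minx pt', array([0.678, 0.283, 0.086]))
scene 0.08 1440 (array([0.678, 0.054, 0.08 ]), array([0.788, 0.31 , 0.113]), 'minx pt', array([0.678, 0.283, 0.086]))
top 0.03 1448 (array([0.682, 0.054, 0.03 ]), array([0.784, 0.309, 0.114]), 'minx pt', array([0.682, 0.144, 0.054]))
top 0.08 872 (array([0.687, 0.054, 0.08 ]), array([0.784, 0.309, 0.114]), 'minx pt', array([0.687, 0.141, 0.081]))
```

Call:
{"op": "drive_tool", "data": {
  "rows": [
    {"dp":[0.71,0.01,0.5],"turn":[0,0,0],"fingers":1},
    {"dp":[0.71,0,1],"turn":[0,0,0],"fingers":1},
    {"dp":[0,0,1],"turn":[0,0,0],"fingers":1},
    {"dp":[0,0,1],"turn":[0,0,0],"fingers":1},
    {"dp":[0,0,1],"turn":[0,0,0],"fingers":0.8},
    {"dp":[0,0,0.65],"turn":[0,0,0],"fingers":0.8},
    {"dp":[0,0,0.3],"turn":[0,0,0],"fingers":0.8},
    {"dp":[0,0,0],"turn":[0,0,0],"fingers":0.8}
  ]
}}

```text
clock: 10.65
eef_pos: [0.5834, 0.1678, 0.0035]
tool_rot: [1.0, -0.0, -0.001, 0.0]
contact_force: [1.1, 0.9, -0.6]
finger_gap: 0.804
grasp_force: 0.0
```

Call:
{"op": "drive_tool", "data": {
  "rows": [
    {"dp":[0,0,0],"turn":[0,0,0],"fingers":0.25},
    {"dp":[0,0,0],"turn":[0,0,0],"fingers":0.25},
    {"dp":[0,0,0],"turn":[0,0,0],"fingers":0.25},
    {"dp":[0,0,0],"turn":[0,0,0],"fingers":0.25},
    {"dp":[0,0,0],"turn":[0,0,0],"fingers":0.25}
  ],
  "newtons": 50
}}

```text
clock: 11.15
eef_pos: [0.5848, 0.1686, 0.0065]
tool_rot: [1.0, 0.0, 0.001, -0.0]
contact_force: [-1.7, -0.6, 8.4]
finger_gap: 0.366
grasp_force: 49.1
```

Call:
{"op": "drive_tool", "data": {
  "rows": [
    {"dp":[0,0,-0.3],"turn":[0,0,0],"fingers":0.25},
    {"dp":[0,0,-0.8],"turn":[0,0,0],"fingers":0.25},
    {"dp":[0,0,-1],"turn":[0,0,0],"fingers":0.25},
    {"dp":[0,0,-1],"turn":[0,0,0],"fingers":0.25},
    {"dp":[-0.17,0.8,-0.8],"turn":[0,0,0],"fingers":0.25},
    {"dp":[-0.17,0.8,0],"turn":[0,0,0],"fingers":0.25},
    {"dp":[-0.17,0.8,0],"turn":[0,0,0],"fingers":0.25},
    {"dp":[-0.17,0.8,0],"turn":[0,0,0],"fingers":0.25}
  ]
}}

```text
clock: 11.95
eef_pos: [0.5563, 0.0394, 0.162]
tool_rot: [1.0, 0.0, 0.001, 0.0]
contact_force: [0.3, 0.8, -0.1]
finger_gap: 0.364
grasp_force: 49.9
```

Call:
{"op": "drive_tool", "data": {
  "rows": [
    {"dp":[-0.18,0.8,0],"turn":[0,0,0],"fingers":0.25},
    {"dp":[-0.18,0.8,0],"turn":[0,0,0],"fingers":0.25},
    {"dp":[-0.18,0.8,0],"turn":[0,0,0],"fingers":0.25},
    {"dp":[-0.18,0.8,0],"turn":[0,0,0],"fingers":0.25},
    {"dp":[-0.17,0.7,0],"turn":[0,0,0],"fingers":0.25},
    {"dp":[0,0.17,0],"turn":[0,0,0],"fingers":0.25},
    {"dp":[0,0,0],"turn":[0,0,0],"fingers":0.25},
    {"dp":[0,0,0],"turn":[0,0,0],"fingers":0.25}
  ]
}}

```text
clock: 12.75
eef_pos: [0.5213, -0.1216, 0.161]
tool_rot: [1.0, 0.0, 0.0, -0.0]
contact_force: [0.3, 0.6, -0.9]
finger_gap: 0.368
grasp_force: 49.9
```

```bash
python3 - <<'E'
from h import *
img,P=cloud("wrist"); cv2.imwrite("pics/w4.png",img); x,y,z=arm.sense()["eef_pos"]; print(x,y,z)
q=near(P,(x,y),.015,z+.005,z+.025); zt=np.median(q[:,2]); print("ztop",zt)
held(P,np.array([x,y]),zt,.017)
disc(near(P,(.521,-.122),.02,.08,.09),"tip")
E
```

```text
0.5212891291750517 -0.12136132267459816 0.16081656532683739
ztop 0.17142927896518217
tilt [-0.011  0.003]
146 circle [ 521.1 -122.4] 16.4
132 circle [ 521.1 -122.3] 9.1
tip 351 z 0.0829 hull circle [ 521.6 -121.9] 6.5 mean [ 522.3 -122. ]
```

View pics/w4.png

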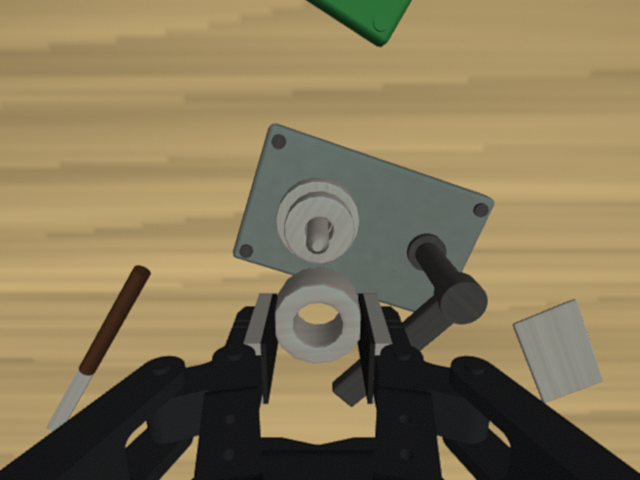

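The small spacer is held flat, with its bore at (318,320) and aligned to the spindle within 1 mm. Lowering now.

Call:
{"op": "drive_tool", "data": {
  "rows": [
    {"dp":[0.012,-0.01,0.8],"turn":[0,0,0],"fingers":0.25},
    {"dp":[0,0,0.6],"turn":[0,0,0],"fingers":0.25},
    {"dp":[0,0,0.25],"turn":[0,0,0],"fingers":0.25},
    {"dp":[0,0,0.2],"turn":[0,0,0],"fingers":0.25},
    {"dp":[0,0,0.2],"turn":[0,0,0],"fingers":0.25},
    {"dp":[0,0,0.2],"turn":[0,0,0],"fingers":0.25},
    {"dp":[0,0,0.15],"turn":[0,0,0],"fingers":0.25},
    {"dp":[0,0,0],"turn":[0,0,0],"fingers":0.25}
  ]
}}

```text
clock: 13.6
eef_pos: [0.5213, -0.1219, 0.0639]
tool_rot: [1.0, -0.0, -0.0, -0.0]
contact_force: [0.0, -1.1, -0.7]
finger_gap: 0.36
grasp_force: 49.9
```

Call:
{"op": "drive_tool", "data": {
  "rows": [
    {"dp":[0,0,0.02],"turn":[0,0,0],"fingers":0.25},
    {"dp":[0,0,0],"turn":[0,0,0],"fingers":0.6},
    {"dp":[0,0,0],"turn":[0,0,0],"fingers":0.6},
    {"dp":[0,0,0],"turn":[0,0,0],"fingers":0.6},
    {"dp":[0,0,0],"turn":[0,0,0],"fingers":0.6},
    {"dp":[0,0,-0.5],"turn":[0,0,0],"fingers":0.6},
    {"dp":[0,0,-1],"turn":[0,0,0],"fingers":0.6},
    {"dp":[0,0,-1],"turn":[0,0,0],"fingers":0.6}
  ]
}}

```text
clock: 14.4
eef_pos: [0.5211, -0.1218, 0.1646]
tool_rot: [1.0, 0.0, -0.001, -0.0]
contact_force: [-0.3, -0.5, 0.2]
finger_gap: 0.599
grasp_force: 0.0
```

Call:
{"op": "drive_tool", "data": {
  "rows": [
    {"dp":[-0.5,0,-1],"turn":[0,0,0],"fingers":0},
    {"dp":[-0.9,0,-0.5],"turn":[0,0,0],"fingers":0},
    {"dp":[0,0,0],"turn":[0,0,0],"fingers":0},
    {"dp":[0,0,0],"turn":[0,0,0],"fingers":0},
    {"dp":[0,0,0],"turn":[0,0,0],"fingers":0}
  ]
}}

```text
clock: 14.9
eef_pos: [0.4658, -0.1219, 0.223]
tool_rot: [1.0, -0.0, -0.0, -0.0]
contact_force: [-0.1, 0.1, -0.2]
finger_gap: 0.001
grasp_force: 0.0
```

```bash
python3 - <<'E'
from h import *
img,P=cloud("wrist"); print(arm.sense()["eef_pos"])
disc(near(P,(.521,-.123),.02,.08,.09),"tip")
disc(near(P,(.521,-.123),.025,.068,.077),"small")
disc(near(P,(.521,-.123),.04,.051,.06),"middle")
disc(near(P,(.451,-.161),.02,.127,.135),"pin")
disc(near(P,(.494,-.202),.017,.1025,.108),"hub")
E
```

```text
[ 0.46580102 -0.12184331  0.22272997]
tip 269 z 0.0828 hull circle [ 521.1 -122.1] 6.4 mean [ 521.2 -122.1]
small 1318 z 0.0729 hull circle [ 520.9 -122.7] 16.6 mean [ 521.3 -122.8]
middle 1174 z 0.0549 hull circle [ 520.9 -123.1] 22.7 mean [ 523.6 -123.7]
pin 248 z 0.1289 hull circle [ 451.7 -160.9] 5.7 mean [ 451.8 -160.8]
hub 956 z 0.1032 hull circle [ 494.3 -202.6] 12.9 mean [ 494.5 -202.6]
```

Both spacers are seated: small top at 73 mm, middle top at 55 mm, both within 1 mm of the axis. Next I go behind the pin with shut fingers.

Call:
{"op": "drive_tool", "data": {
  "rows": [
    {"dp":[-0.6,0.5,0],"turn":[0,0,0],"fingers":0},
    {"dp":[-0.42,0.4,0],"turn":[0,0,0],"fingers":0},
    {"dp":[0,0,0],"turn":[0,0,0],"fingers":0},
    {"dp":[0,0,1],"turn":[0,0,0],"fingers":0},
    {"dp":[0,0,1],"turn":[0,0,0],"fingers":0},
    {"dp":[0,0,0.6],"turn":[0,0,0],"fingers":0},
    {"dp":[0,0,0.17],"turn":[0,0,0],"fingers":0},
    {"dp":[0,0,0],"turn":[0,0,0],"fingers":0}
  ]
}}

```text
clock: 15.75
eef_pos: [0.4249, -0.1576, 0.1122]
tool_rot: [1.0, 0.0, -0.001, -0.0]
contact_force: [0.1, -0.1, 0.1]
finger_gap: 0.003
grasp_force: 0.0
```

Call:
{"op": "drive_tool", "data": {
  "rows": [
    {"dp":[0.2,0,0],"turn":[0,0,0],"fingers":0},
    {"dp":[0.2,-0.05,0],"turn":[0,0,0],"fingers":0},
    {"dp":[0.2,-0.05,0],"turn":[0,0,0],"fingers":0},
    {"dp":[0.2,-0.05,0],"turn":[0,0,0],"fingers":0},
    {"dp":[0.2,-0.05,0],"turn":[0,0,0],"fingers":0},
    {"dp":[0.2,-0.05,0],"turn":[0,0,0],"fingers":0}
  ]
}}

```text
clock: 16.35
eef_pos: [0.4738, -0.1479, 0.1134]
tool_rot: [1.0, 0.0, 0.001, 0.0]
contact_force: [-0.4, -0.7, 1.4]
finger_gap: -0.001
grasp_force: 0.7
```

Call:
{"op": "drive_tool", "data": {
  "rows": [
    {"dp":[0.2,0,0],"turn":[0,0,0],"fingers":0},
    {"dp":[0.15,0,0],"turn":[0,0,0],"fingers":0},
    {"dp":[0.1,0,0],"turn":[0,0,0],"fingers":0},
    {"dp":[0.05,0,0],"turn":[0,0,0],"fingers":0},
    {"dp":[0.04,0,0],"turn":[0,0,0],"fingers":0},
    {"dp":[0,0,0],"turn":[0,0,0],"fingers":0}
  ]
}}

```text
clock: 16.95
eef_pos: [0.4944, -0.148, 0.1129]
tool_rot: [1.0, -0.0, 0.0, -0.0]
contact_force: [1.5, 0.5, -0.3]
finger_gap: -0.0
grasp_force: 0.0
```

Call:
{"op": "drive_tool", "data": {
  "rows": [
    {"dp":[0.05,0,0],"turn":[0,0,0],"fingers":0},
    {"dp":[0.03,0,0],"turn":[0,0,0],"fingers":0},
    {"dp":[0,0,0],"turn":[0,0,0],"fingers":0}
  ]
}}

```text
clock: 17.25
eef_pos: [0.4976, -0.1479, 0.1129]
tool_rot: [1.0, -0.0, 0.0, -0.0]
contact_force: [0.9, 0.1, -0.9]
finger_gap: 0.001
grasp_force: 0.1
```

```bash
python3 - <<'E'
from h import *
img,P=cloud("top"); print(arm.sense()["contact_force"])
for c in ["scene","wrist"]:
    img,P=cloud(c)
    q=near(P,(.510,-.147),.02,.12,.129)
    a=P[(P[...,2]>.095)&(P[...,2]<.102)&(abs(P[...,0]-.52)<.06)&(abs(P[...,1]+.16)<.07)]
    print(c,len(q),np.round(np.median(q,0),3) if len(q) else 0, len(a), cv2.minAreaRect(a[:,:2].astype(np.float32)*1000) if len(a)>5 else 0)
cv2.imwrite("pics/w5.png",img)
E
```

```text
[-0.62944696 -0.71766729  0.05876527]
scene 44 [ 0.509 -0.142  0.125] 182 ((511.6279296875, -162.8795928955078), (109.89778137207031, 25.97193717956543), 68.77234649658203)
wrist 1243 [ 0.507 -0.148  0.126] 7814 ((509.3023376464844, -164.41751098632812), (107.52909851074219, 24.508806228637695), 70.12692260742188)
```

View pics/w5.png

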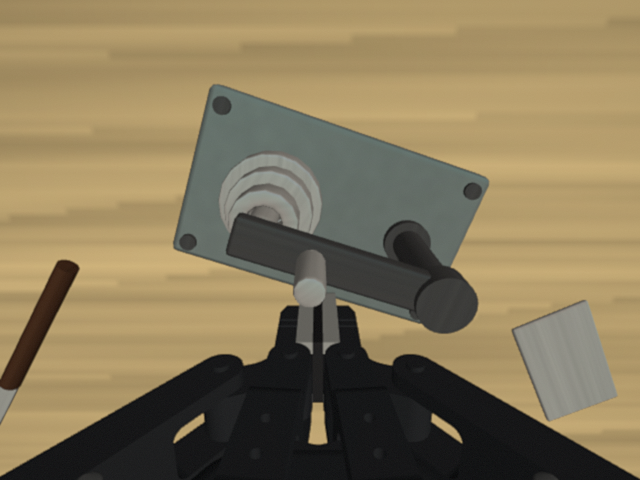

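The keeper lies almost over the stack, with the pin at (309,290) against the fingers. No stop force yet, so I measure the pin top exactly.

```bash
python3 - <<'E'
from h import *
img,P=cloud("wrist"); print(arm.sense()["eef_pos"])
p=near(P,(.512,-.147),.014,.1275,.132); disc(p,"pin"); disc(near(P,(.494,-.202),.017,.1025,.108),"hub")
print(np.round(p.min(0),3),np.round(p.max(0),3))
E
```

```text
[ 0.49757941 -0.14785304  0.1129097 ]
pin 1185 z 0.1293 hull circle [ 507.6 -147.2] 11.0 mean [ 511.3 -146.3]
hub 2533 z 0.1033 hull circle [ 494.4 -202.8] 13.1 mean [ 494.7 -202.7]
[ 0.502 -0.158  0.128] [ 0.519 -0.136  0.132]
```

Call:
{"op": "drive_tool", "data": {
  "rows": [
    {"dp":[0.04,0,0],"turn":[0,0,0],"fingers":0},
    {"dp":[0.04,0,0],"turn":[0,0,0],"fingers":0},
    {"dp":[0,0,0],"turn":[0,0,0],"fingers":0}
  ]
}}

```text
clock: 17.75
eef_pos: [0.4985, -0.1479, 0.1126]
tool_rot: [1.0, 0.0, -0.003, -0.0]
contact_force: [-22.1, -0.3, 12.6]
finger_gap: 0.003
grasp_force: 11.0
```

At the stop (22 N). Back off and lift.

Call:
{"op": "drive_tool", "data": {
  "rows": [
    {"dp":[-0.3,0,0],"turn":[0,0,0],"fingers":0},
    {"dp":[-0.6,0,0],"turn":[0,0,0],"fingers":0},
    {"dp":[0,0,-1],"turn":[0,0,0],"fingers":0},
    {"dp":[0,0,-1],"turn":[0,0,0],"fingers":0},
    {"dp":[0,0,-0.7],"turn":[0,0,0],"fingers":0},
    {"dp":[0,0,0],"turn":[0,0,0],"fingers":0},
    {"dp":[0,0,0],"turn":[0,0,0],"fingers":0},
    {"dp":[0,0,0],"turn":[0,0,0],"fingers":0}
  ]
}}

```text
clock: 18.55
eef_pos: [0.4644, -0.1477, 0.2197]
tool_rot: [1.0, 0.0, -0.001, -0.0]
contact_force: [0.9, -1.0, -0.0]
finger_gap: 0.0
grasp_force: 0.0
```

```bash
python3 - <<'E'
from h import *
img,P=cloud("wrist"); print(arm.sense()["eef_pos"])
q=near(P,(.512,-.147),.02,.127,.135); disc(q,"pin"); disc(near(P,(.494,-.202),.017,.1025,.108),"hub")
c=q[:,:2].mean(0)-[.4943,-.2027]; print("keeper rad",np.arctan2(c[1],c[0])-np.radians(71.4))
disc(near(P,(.521,-.123),.025,.068,.077),"small"); disc(near(P,(.521,-.123),.04,.051,.06),"middle")
E
```

```text
[ 0.46435046 -0.14773059  0.2196573 ]
pin 328 z 0.1291 hull circle [ 513.3 -146. ] 5.7 mean [ 513.5 -146. ]
hub 1104 z 0.1034 hull circle [ 494.3 -202.7] 12.9 mean [ 494.5 -202.5]
keeper rad -0.0019243619116946498
small 628 z 0.0732 hull circle [ 520.9 -122.8] 16.8 mean [ 526.2 -122.5]
middle 909 z 0.0552 hull circle [ 521.  -123.2] 22.6 mean [ 527.1 -122.8]
```

```bash
python3 -c "
from h import *
print(sign_off())"
```

```text
the job is handed in; nothing more can be done
None
```

The middle and small spacers are on the spindle within about 1 mm of its axis, the keeper is against its stop (measured within 0.01 rad of closed), and the job was handed in at about 18.6 s of the 61 s; no bystander was touched that I saw, and no verdict was returned.

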